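# Move the tall chopping board from the drying rack to the holder

### The arm

A 6-joint arm with a two-finger parallel gripper is mounted at the origin on the work surface. World frame = base frame: x ahead of the robot, y to its left, z up, the work surface at z = 0. Lengths are in m, angles in rad, forces in N, time in s.
With the tool pointing down it reaches from about 0.35 to 0.85 m from the base axis. Payload 8.1 kg.
Tool frame: the origin (TCP) lies between the finger pads; the fingertips stand 25 mm ahead of it and the grasp point (between the pads) lies 6 mm ahead of it; z points along the fingers, y is the line along which they close (so a half turn about z gives the same grasp; the last joint's range is limited). The gripper opens to 93 mm and grips with 3 to 60 N. Pads are 15 mm wide; open, the fingers measure 128 mm over their backs; the gripper's body (75 mm by 188 mm) begins 65 mm behind the grasp point.
Start: joints at [1.032, 0.13, 1.488, -0, 1.523, -0.085], TCP at [0.263, 0.539, 0.244] pointing down, gripper open.
Joint ranges: [-2.96, 2.96], [-0.89, 2.26], [0.02, 2.5], [-1.34, 4.48], [0, 2.73], [-2.66, 2.66]. Speed limits (rad/s): [2.39, 2.39, 2.79, 3.14, 3.14, 3.14].

### API

Orientations are given as a rotation vector (axis times angle).
In Python, from plant import robot gives the robot as it stands.
- The arm moves only by the tool arm_command, never from a script. Its argument "increments" is text: rows parted by semicolons, each of 5 numbers parted by spaces: the closure, from 0 (fully open) to 1 (shut), then the shift along the tool's x, y, z in mm, then the turn about the tool's z in rad. A call has 1 to 5 rows; each row is the pose to reach, as a shift and turn from the pose commanded when the call began, along the tool's axes at that moment; what a row does not reach only later rows make up. A row lasts 1/10 s, in which the tool goes at most 50 mm and 8.59 degrees, less where a joint would pass 70% of its speed; a pose out of reach is approached as far as the arm can. A call with a gripper value outside its range is refused whole. The fingers move at their own pace and stop on an object; "grip_force" is the grip in N (left out, the last holds). Time passes only in rows, so rows that repeat a pose let the fingers close. It gives the time, the measured TCP pose, the force, the opening and the grip force at its end, in the units of the state.
- robot.read_state(): the state, without advancing time (a new reading comes with each control period).
- robot.read_camera(name): name is "scene" or "top" or "wrist"; returns the picture (384x512x3 uint8, blue, green, red); there is no depth.
- robot.camera_model(name): a dict with "fx", "fy", "cx", "cy" (pixels), "D" ([k1, k2, p1, p2, k3] as OpenCV has them; the pictures are not rectified), "eye" and "rotation" of the camera in the world. Camera axes: x right, y down, z forward; pixel columns grow to the right and rows downward; lengths in m; the calibration is good to about 2 mm. A picture is of the moment at which its call begins: read the wrist's pose just before it. camera_model takes no time and is no camera call; for the wrist camera it gives the pose at the moment of the call.
- robot.close_job(): hands the job in; it is judged then, once.
The state is a dict: "t": time; "q": joint angles; "dq": joint speeds; "joint_torque": joint torques, N m; "tool_pos": TCP position; "orientation": TCP orientation; "force": force on the tool from outside, world axes, zero at the start; "wrist_torque": the same for the moment, N m; "opening": finger opening in m; "gripper_force": force on a finger pad.
Only numpy, scipy, OpenCV 4.12 (cv2) and the standard library are available. Lean on these libraries where they do the work, as an engineer would, in place of code of your own. Each camera call takes 0.05 s, during which the arm holds its last target. There are 200 camera calls.

### The job

The tallest of the three wooden chopping boards in the drying rack is dry: grip it by its top edge, slide it up out of its slot and stand it on its lower long edge in the empty upright plywood holder. Set it down on the holder's floor while you still hold it, do not drop it, then let go; leave the other two boards and the salt grinder where they are.

Things in the scene. Friction and masses are not known exactly. Their poses are not given: they have to be found in the camera images.
- tall_board: The board to move, in any of the three slots: light wood, 160 mm long (x), 8 mm thick (y), 165 mm tall (z), about 0.16 kg; rectangle with a 26 x 23 mm hanging hole near one upper corner (x 36 to 62, z 130 to 153 mm). Origin: centre of its lower edge; z points up to the top edge at 165 mm. The tallest of the three by 35 mm or more.
- low_board: Bystander in the rack: plain rectangular board of the same wood, 160 mm long (x), 8 mm thick (y), 115 mm tall. Origin: centre of its lower edge.
- round_board: Bystander in the rack: board of the same wood with widely rounded upper corners (45 mm radius), 160 mm long (x), 8 mm thick (y), 130 mm tall. Origin: centre of its lower edge.
- rack: Fixed drying rack: white tray 180 (x) x 150 mm (y), floor 12 mm above the counter, end lips 24 mm high at x = +-87 mm. Three slots along x, at y = -54, 0, +54 mm: each the 12 mm gap between two steel wire hoops (5 mm wire, 120 mm long, tops 78 mm above the counter). Origin: centre of the underside; the boards' thickness lies along its y.
- holder: Fixed empty upright holder of plywood, an open-topped narrow box 202 mm long (its x), 48 mm wide (its y), 80 mm high; walls 6 mm, so the inside is 190 x 36 mm; inner floor 6 mm above the counter. Origin: centre of the underside.
- salt_grinder: Bystander: chrome salt grinder, 48 mm diameter, 120 mm tall. Origin: centre of the underside.

How it is judged:
By the outcome, as a careful person would: the job done as asked, in the order asked, and still so for the second after the job is handed in, with the robot touching nothing.
It also fails if it takes over 54 s, if anything falls off the work surface, if the arm or the gripper's body presses on something with over 40 N, if the wrist force passes 120 N, or if a joint passes its speed limit or range.

## Working session

There is one attempt and no reset: what is moved stays moved. The work goes in short steps, Python scripts to look and compute and a tool call to move; the robot and the scene stay as the last step left them, time stands still between calls to the robot, and variables do not carry over. Pictures are saved under pics/ and viewed, at most 10 in all, crops included, and the job is handed in when it is done.

Besides the shell and the picture viewer there is one more tool, called after "Request:" as name(argument=value, ...) on one line, values as JSON. arm_command: Moves the arm, as the interface text tells. Its arguments: {"type":"object","properties":{"increments":{"type":"string"},"grip_force":{"type":"number"}},"required":["increments"]}

```bash
mkdir -p pics; python3 - <<'E'
from plant import robot
import cv2,numpy as np
for n in("scene","top"):
    im=robot.read_camera(n);cv2.imwrite(f"pics/{n}0.png",im)
    m=robot.camera_model(n);print(n,{k:np.round(v,4).tolist() for k,v in m.items()})
s=robot.read_state();print(s)
m=robot.camera_model("wrist");print({k:np.round(v,4).tolist() for k,v in m.items()})
E
```

```text
scene {'fx': 389.4913, 'fy': 389.4913, 'cx': 257.5432, 'cy': 190.7889, 'D': [-0.0402, 0.0, 0.0, 0.0, 0.0], 'eye': [0.9908, -0.2002, 0.618], 'rotation': [-2.1791, -1.3332, 0.4489]}
top {'fx': 410.4691, 'fy': 410.4691, 'cx': 257.6452, 'cy': 189.5081, 'D': [0.0273, 0.0, 0.0, 0.0, 0.0], 'eye': [0.3878, 0.0005, 0.9214], 'rotation': [-2.0054, 2.2121, -0.2436]}
{'t': 0.1, 'q': array([ 1.03161196e+00,  1.31106564e-01,  1.48915574e+00,  3.31392379e-07,
        1.52298356e+00, -8.53774505e-02]), 'dq': array([-0.0027    , -0.00031524, -0.00289659, -0.0018151 , -0.00050568,
       -0.00036864]), 'joint_torque': array([ 1.41271805e-03, -5.61349189e+01, -4.93089831e+01,  7.71295466e-02,
        2.92959984e-02, -9.25884888e-05]), 'tool_pos': array([0.2627636 , 0.53888842, 0.24268785]), 'orientation': array([-7.06622672e-01, -3.06057015e+00,  2.47069361e-03]), 'force': array([ 0.18245775, -0.15136926, -0.32000853]), 'wrist_torque': array([ 0.00759344,  0.02448329, -0.0693573 ]), 'gripper_force': 0.0, 'opening': 0.09266059755979565}
{'fx': 300.3274, 'fy': 300.3274, 'cx': 255.2818, 'cy': 191.5613, 'D': [-0.0274, 0.0, 0.0, 0.0, 0.0], 'eye': [0.1923, 0.5742, 0.383], 'rotation': [2.4524, 1.5311, 0.2192]}
```

View pics/scene0.png

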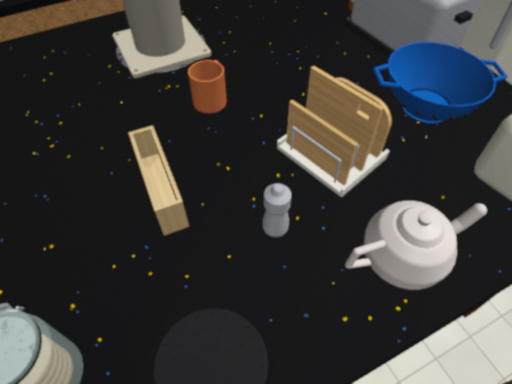

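View pics/top0.png

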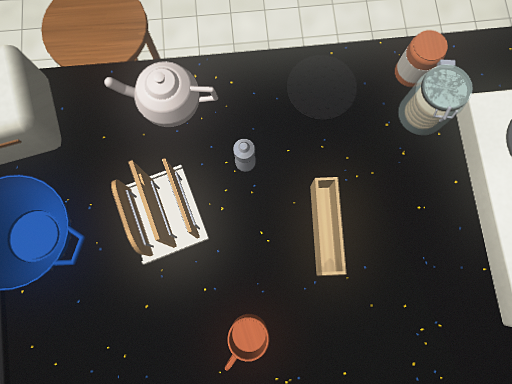

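The scene view shows the rack at about (335,135): low board in front, the tall one in the middle with its hole near (363,113), and the round one behind. The holder is at about (158,180) and the grinder at (277,210). In the top view the rack is at about (155,210) and the holder at (328,225). I'll zoom in to get the corners.

```bash
python3 - <<'E'
import cv2,numpy as np
a=cv2.imread("pics/scene0.png")[55:200,265:400];b=cv2.imread("pics/top0.png")[150:270,100:215]
c=cv2.imread("pics/top0.png")[165:285,300:360];d=cv2.imread("pics/scene0.png")[115:240,120:195]
r=lambda x,s:cv2.resize(x,None,fx=s,fy=s,interpolation=cv2.INTER_CUBIC)
def put(l,s):
    h=max(x.shape[0] for x in l)*s
    return np.hstack([cv2.copyMakeBorder(r(x,s),0,h-x.shape[0]*s,0,0,cv2.BORDER_CONSTANT) for x in l])
cv2.imwrite("pics/c1.png",put([a,],4));cv2.imwrite("pics/c2.png",put([b,c],4))
E
```

```text
(no output)
```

View pics/c1.png

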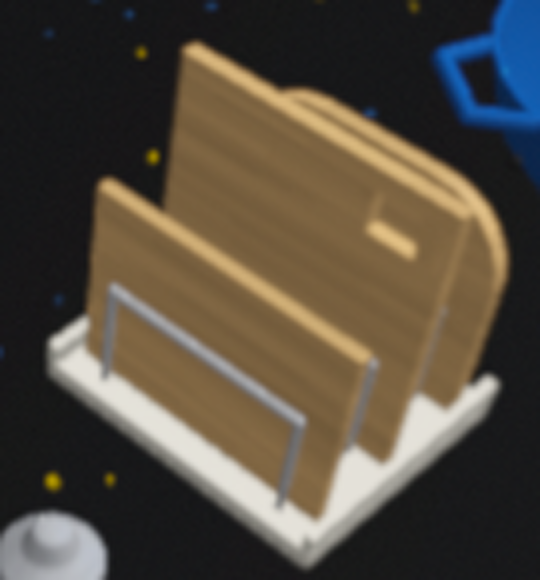

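View pics/c2.png

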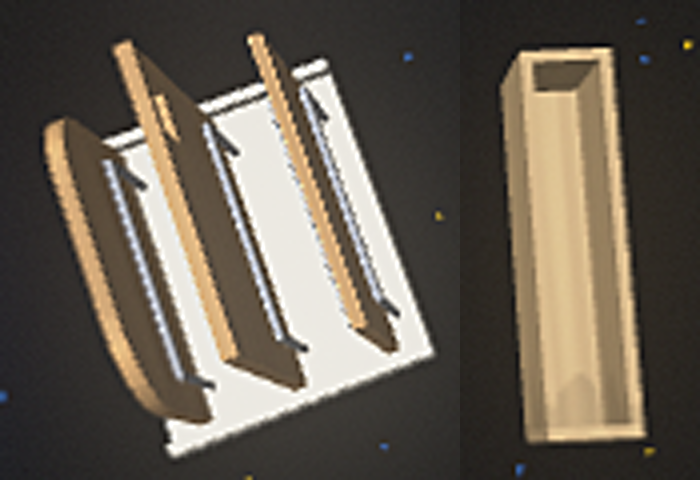

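c1 shows the tall board's top edge running from (190,47) to (467,213), with the hole on the right-hand end. c2 shows the same edge from (123,44) to (232,358). The holder rim's outer corners there are (520,52), (612,48), (645,436) and (527,440). Next I'll triangulate these.

```bash
cat > h.py <<'E'
import cv2,numpy as np
from scipy.spatial.transform import Rotation as R
def ray(m,uv):
    K=np.array([[m["fx"],0,m["cx"]],[0,m["fy"],m["cy"]],[0,0,1.]])
    p=cv2.undistortPoints(np.array([[uv]],float),K,np.array(m["D"],float))[0,0]
    d=R.from_rotvec(m["rotation"]).apply([p[0],p[1],1.]);return np.array(m["eye"]),d/np.linalg.norm(d)
def plane(m,uv,z):
    e,d=ray(m,uv);return e+d*(z-e[2])/d[2]
def tri(obs):
    A=np.zeros((3,3));b=np.zeros(3);rs=[ray(m,uv) for m,uv in obs]
    for e,d in rs:
        P=np.eye(3)-np.outer(d,d);A+=P;b+=P@e
    x=np.linalg.solve(A,b);return x,[np.linalg.norm(np.cross(x-e,d))*1e3 for e,d in rs]
E
python3 - <<'E'
from plant import robot
from h import *
S,T=robot.camera_model("scene"),robot.camera_model("top")
c=lambda u,v,ox,oy,s=4:((u+.5)/s-.5+ox,(v+.5)/s-.5+oy)
s=lambda u,v:c(u,v,265,55);t=lambda u,v:c(u,v,100,150);th=lambda u,v:c(u-460,v,300,165)
np.set_printoptions(precision=4,suppress=True)
a,ea=tri([(S,s(190,47)),(T,t(123,43.5))]);b,eb=tri([(S,s(467,213)),(T,t(232,358))])
print(a,ea,b,eb,np.linalg.norm(a-b))
c2,e=tri([(S,s(467,213)),(T,t(123,43.5))]);c3,e3=tri([(S,s(190,47)),(T,t(232,358))])
print("swapped",c2,e,c3,e3)
H=[plane(T,th(*p),.08) for p in((520,52),(612,48),(645,436),(527,440))]
print(np.array(H));print([np.linalg.norm(H[i]-H[i-1]) for i in range(4)])
# grinder top & other boards
print("grinder",plane(T,(244,147),.12))
print("round",plane(T,t(55,125),.1),plane(T,t(150,410),.1), "low",plane(T,t(257,40),.127),plane(T,t(357,327),.127))
im=cv2.imread("pics/scene0.png")[115:240,120:195]
cv2.imwrite("pics/d.png",cv2.resize(im,None,fx=4,fy=4,interpolation=cv2.INTER_CUBIC))
E
```

```text
[0.582  0.1479 0.2687] [np.float64(42.96523844918924), np.float64(42.96523844918921)] [0.5295 0.2467 0.0803] [np.float64(63.145906071526774), np.float64(63.14590607152679)] 0.2191379388260854
swapped [0.632  0.2176 0.1765] [np.float64(1.0626937036371396), np.float64(1.0626937036371822)] [0.4792 0.1737 0.1769] [np.float64(1.503074968106965), np.float64(1.5030749681069713)]
[[ 0.5875 -0.1409  0.08  ]
 [ 0.5849 -0.1895  0.08  ]
 [ 0.3845 -0.1777  0.08  ]
 [ 0.3882 -0.1186  0.08  ]]
[np.float64(0.20049267050240988), np.float64(0.048651402146625285), np.float64(0.20073056931887565), np.float64(0.059156221459761245)]
grinder [0.6562 0.0014 0.12  ]
round [0.6162 0.2747 0.1   ] [0.4663 0.2314 0.1   ] low [0.6429 0.1642 0.127 ] [0.4936 0.1231 0.127 ]
```

View pics/d.png

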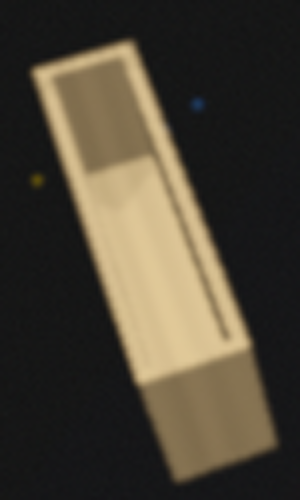

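The swapped pairing is the right one: the top edge is at z 0.1767 and 159 mm long. In the holder crop, the rim's outer corners are (33,70), (133,40), (250,347) and (140,383).

```bash
python3 - <<'E'
from plant import robot
from h import *
S,T=robot.camera_model("scene"),robot.camera_model("top")
c=lambda u,v,ox,oy,s=4:((u+.5)/s-.5+ox,(v+.5)/s-.5+oy)
s=lambda u,v:c(u,v,120,115);th=lambda u,v:c(u-460,v,300,165)
np.set_printoptions(precision=4,suppress=True)
P=[]
for a,b in(((250,347),(520,52)),((140,383),(612,48)),((33,70),(645,436)),((133,40),(546,438))):
    x,e=tri([(S,s(*a)),(T,th(*b))]);P.append(x);print(x,np.round(e,1))
P=np.array(P);print([np.linalg.norm(P[i]-P[i-1]) for i in range(4)])
d=P[0]+P[1]-P[2]-P[3];print("centre",P.mean(0),"yaw",np.arctan2(d[1],d[0]))
q=robot.read_state();M=R.from_rotvec(q["orientation"]).as_matrix();print(M)
A,B=np.array([.632,.2176]),np.array([.4792,.1737]);D=A-B
print("board yaw",np.arctan2(D[1],D[0]), "centre",(A+B)/2, "tool",M.T@np.append((A+B)/2-q["tool_pos"][:2],0)*1e3)
W=robot.camera_model("wrist");print(M.T@(W["eye"]-q["tool_pos"]),M.T@R.from_rotvec(W["rotation"]).as_matrix())
E
```

```text
[ 0.5882 -0.1408  0.0775] [0.5 0.5]
[ 0.5853 -0.189   0.0786] [0.8 0.8]
[ 0.3845 -0.1775  0.0807] [0. 0.]
[ 0.3883 -0.1276  0.0822] [0.3 0.3]
[np.float64(0.20034956052160563), np.float64(0.048255317248431975), np.float64(0.20120893973847062), np.float64(0.05010975987045237)]
centre [ 0.4866 -0.1587  0.0798] yaw -0.06152035224610922
[[-0.8988  0.4384 -0.0008]
 [ 0.4384  0.8988 -0.0014]
 [ 0.0001 -0.0016 -1.    ]]
board yaw 0.27976846734922256 centre [0.5556 0.1956] tool [-413.6693 -180.1206    0.2382]
[ 0.0788  0.0006 -0.1403] [[-0.0009 -0.9595 -0.2817]
 [ 1.     -0.0011  0.0008]
 [-0.001  -0.2817  0.9595]]
```

The holder rim is at z 0.080, and its sides are 200 x 49 mm, so both measurements hold up. Next I move above the board at the current height, with a part turn.

Request:
arm_command(increments="0.5 -414 -180 0 -0.733;0.5 -414 -180 0 -0.733;0.5 -414 -180 0 -0.733;0.5 -414 -180 0 -0.733;0.5 -414 -180 0 -0.733")

```text
t: 0.6
tool_pos: [0.4147, 0.3617, 0.2433]
orientation: [0.387, -3.117, 0.0]
force: [0.7, 1.3, 0.2]
opening: 0.0573
gripper_force: 0.0
```

```bash
cat >> h.py <<'E'
def go(robot,target,yaw):
    "shift in tool axes (mm) and turn to bring TCP to target, tool x along yaw (mod pi)"
    q=robot.read_state();M=R.from_rotvec(q["orientation"]).as_matrix()
    w=yaw-np.arctan2(M[1,0],M[0,0]);w=(w+np.pi/2)%np.pi-np.pi/2
    print("t",q["t"],"pos",q["tool_pos"].round(4),"q",q["q"].round(2),"F",q["force"].round(1),"shift",(M.T@(np.array(target)-q["tool_pos"])*1e3).round(1),"turn",round(-w,4),"open",q["opening"],q["gripper_force"],"tilt",M[:2,2].round(4))
E
python3 -c "
from plant import robot
from h import *
go(robot,[.5556,.1956,.25],.280)"
```

```text
t 0.6 pos [0.4147 0.3617 0.2433] q [ 0.62 -0.    1.63 -0.    1.52 -1.19] F [0.7 1.3 0.2] shift [ -95.9 -195.5   -6.7] turn -0.0327 open 0.0573315246119906 0.0 tilt [-0.0005 -0.0003]
```

Request:
arm_command(increments="0.5 -96 -196 -7 -0.033;0.5 -96 -196 -7 -0.033;0.5 -96 -196 -7 -0.033;0.5 -96 -196 -7 -0.033;0.5 -96 -196 -7 -0.033")

```text
t: 1.1
tool_pos: [0.5561, 0.1921, 0.2502]
orientation: [0.424, -3.113, 0.002]
force: [-0.5, 0.6, -0.4]
opening: 0.0464
gripper_force: 0.0
```

Request:
arm_command(increments="0.5 0 0 0 0;0.5 0 0 0 0;0.5 0 0 0 0")

```text
t: 1.4
tool_pos: [0.5532, 0.1972, 0.2504]
orientation: [0.432, -3.111, -0.001]
force: [0.2, 0.0, 0.8]
opening: 0.0465
gripper_force: 0.0
```

```bash
python3 -c "
from plant import robot
from h import *
go(robot,[.5556,.1956,.171],.280)
m=robot.camera_model('wrist');im=robot.read_camera('wrist');cv2.imwrite('pics/w1.png',im)
import pickle;pickle.dump(m,open('w1.pkl','wb'))
"
```

```text
t 1.4 pos [0.5532 0.1972 0.2504] q [ 0.25  0.09  1.51  0.    1.53 -1.59] F [0.2 0.  0.8] shift [-1.9 -2.3 79.4] turn -0.0042 open 0.04650244113425204 0.0 tilt [-0.0008  0.0003]
```

View pics/w1.png

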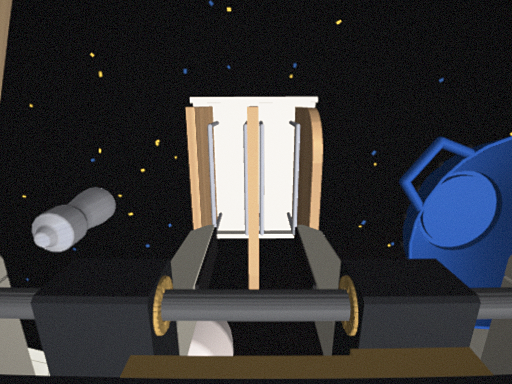

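The wrist view shows the tall board's top edge from (253,107) down to (254,285), lying between the open fingers. I'll measure its line with a mask on the z=0.177 plane.

```bash
python3 -c "
from h import *
import pickle
m=pickle.load(open('w1.pkl','rb'));im=cv2.imread('pics/w1.png')
hsv=cv2.cvtColor(im,cv2.COLOR_BGR2HSV);k=cv2.inRange(hsv,(8,70,120),(25,255,255))
P=[]
for v in range(110,280,5):
    u=np.flatnonzero(k[v,240:268])+240
    if len(u)>5:P.append(list(plane(m,(u.min()-.5,v),.177)[:2])+list(plane(m,(u.max()+.5,v),.177)[:2]))
P=np.array(P);C=(P[:,:2]+P[:,2:])/2;f=np.polyfit(C[:,0],C[:,1],1)
print(len(P),'thick',np.median(np.linalg.norm(P[:,:2]-P[:,2:],axis=1)),'yaw',np.arctan(f[0]),'y at .5556',np.polyval(f,.5556),'res',np.std(C[:,1]-np.polyval(f,C[:,0])),'rangeY',C[0],C[-1])
rows=np.flatnonzero(k[60:150,253]);print('far end row',rows.min()+60,plane(m,(253,rows.min()+59.5),.177))
"
```

```text
34 thick 0.007597374863062058 yaw 0.27985269783117883 y at .5556 0.19695013295737285 res 0.00019733219444852219 rangeY [0.48239824 0.17584605] [0.60620973 0.21161653]
far end row 107 [0.47997072 0.17588131 0.177     ]
```

Request:
arm_command(increments="0.6 -3 -1 20 -0.004;0.6 -3 -1 35 -0.004;0.6 -3 -1 45 -0.004;0.6 -3 -1 45 -0.004;0.6 -3 -1 45 -0.004")

```text
t: 1.95
tool_pos: [0.557, 0.1961, 0.2056]
orientation: [0.436, -3.111, 0.0]
force: [-0.5, 0.4, 0.8]
opening: 0.0371
gripper_force: 0.0
```

```bash
python3 -c "
from plant import robot
from h import *
go(robot,[.5560,.1970,.171],.280)"
```

```text
t 1.95 pos [0.557  0.1961 0.2056] q [ 0.25  0.13  1.56 -0.    1.45 -1.6 ] F [-0.5  0.4  0.8] shift [ 0.6  1.2 34.6] turn -0.0013 open 0.03709675594186678 0.0 tilt [-0.0006 -0.0002]
```

Request:
arm_command(increments="0.6 0 1 12 -0.001;0.6 0 1 24 -0.001;0.6 0 1 35 -0.001;0.6 0 1 35 -0.001;0.6 0 1 35 -0.001", grip_force=25)

```text
t: 2.45
tool_pos: [0.5566, 0.1967, 0.17]
orientation: [0.437, -3.11, 0.0]
force: [0.7, -0.4, 0.1]
opening: 0.0377
gripper_force: 0.0
```

Request:
arm_command(increments="0.75 0 0 0 0;0.85 0 0 0 0;0.9 0 0 0 0;1 0 0 0 0;1 0 0 0 0", grip_force=25)

```text
t: 2.95
tool_pos: [0.5572, 0.1968, 0.171]
orientation: [-0.437, 3.11, -0.0]
force: [0.5, -0.2, 1.2]
opening: 0.0076
gripper_force: 25.0
```

Request:
arm_command(increments="1 0 0 0 0;1 0 0 0 0;1 0 0 0 0")

```text
t: 3.25
tool_pos: [0.5572, 0.1968, 0.171]
orientation: [-0.437, 3.11, -0.0]
force: [-0.3, -0.5, 3.0]
opening: 0.0078
gripper_force: 25.0
```

```bash
python3 -c "
from plant import robot
from h import *
go(robot,[.5560,.1970,.171],.280)"
```

```text
t 3.25 pos [0.5572 0.1968 0.171 ] q [ 0.25  0.15  1.6  -0.    1.39 -1.6 ] F [-0.3 -0.5  3. ] shift [1.1 0.5 0. ] turn -0.0007 open 0.007807884385989439 24.99866232275963 tilt [0.0005 0.0001]
```

Gripped, with the opening at 8 mm. Now lift slowly, straight up.

Request:
arm_command(increments="1 0 0 -6 0;1 0 0 -14 0;1 0 0 -24 0;1 0 0 -34 0;1 0 0 -44 0")

```text
t: 3.75
tool_pos: [0.5572, 0.1969, 0.2159]
orientation: [-0.437, 3.11, 0.0]
force: [-0.0, -0.2, -2.1]
opening: 0.0079
gripper_force: 25.0
```

Request:
arm_command(increments="1 0 0 -12 0;1 0 0 -26 0;1 0 0 -40 0;1 0 0 -54 0;1 0 0 -66 0")

```text
t: 4.25
tool_pos: [0.5572, 0.1968, 0.2824]
orientation: [-0.437, 3.11, 0.0]
force: [-0.7, 0.4, -1.6]
opening: 0.0082
gripper_force: 25.0
```

Request:
arm_command(increments="1 0 0 -12 0;1 0 0 -24 0;1 0 0 -32 0;1 0 0 -32 0;1 0 0 -32 0")

```text
t: 4.75
tool_pos: [0.557, 0.1968, 0.3124]
orientation: [0.437, -3.111, 0.0]
force: [0.3, 0.0, -1.8]
opening: 0.0079
gripper_force: 25.0
```

```bash
python3 -c "
from plant import robot
from h import *
go(robot,[.4866,-.1587,.31],-.0615)
a=robot.read_camera('scene')[0:200,180:400]
b=robot.read_camera('top')[130:290,60:260]
cv2.imwrite('pics/l1.png',np.hstack([cv2.resize(a,(396,360)),cv2.resize(b,(400,360))]))"
```

```text
t 4.75 pos [0.557  0.1968 0.3124] q [ 0.25  0.09  1.41  0.    1.64 -1.6 ] F [ 0.3  0.  -1.8] shift [ 165.7 -322.3    2.5] turn 0.3409 open 0.007916927799956825 24.99952420592308 tilt [-0.0002 -0.0001]
```

View pics/l1.png

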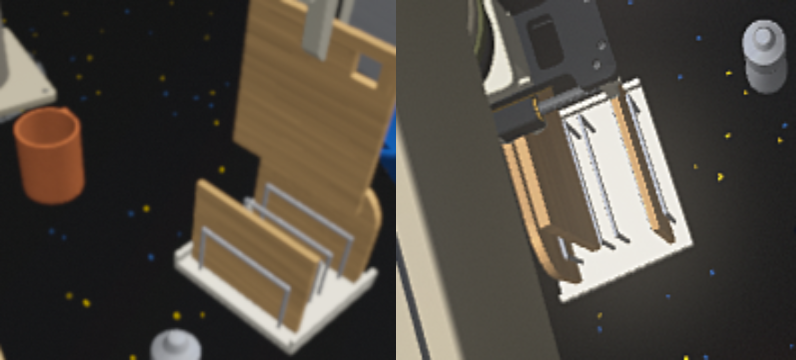

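The scene half shows the tall board hanging from the gripper, with its hole at (368,68), clear of the hoops. The low and round boards are still in the rack. Now carry it across.

Request:
arm_command(increments="1 5 -10 0 0;1 15 -29 0 0;1 28 -55 0 0;1 42 -82 0 0;1 56 -109 0 0")

```text
t: 5.35
tool_pos: [0.5324, 0.0749, 0.3121]
orientation: [0.438, -3.11, 0.0]
force: [0.8, -0.4, -1.3]
opening: 0.0081
gripper_force: 25.0
```

Request:
arm_command(increments="1 14 -27 0 0;1 28 -54 0 0;1 42 -81 0 0;1 56 -108 0 0;1 70 -135 0 0")

```text
t: 5.85
tool_pos: [0.5022, -0.0742, 0.3123]
orientation: [0.437, -3.11, 0.0]
force: [0.4, 0.5, -0.9]
opening: 0.008
gripper_force: 25.0
```

Request:
arm_command(increments="1 12 -24 0 0.03;1 24 -46 0 0.08;1 33 -64 0 0.14;1 39 -75 0 0.2;1 40 -78 0 0.26")

```text
t: 6.35
tool_pos: [0.4851, -0.1604, 0.3121]
orientation: [0.023, -3.14, 0.0]
force: [1.0, 0.1, -2.2]
opening: 0.008
gripper_force: 25.0
```

Request:
arm_command(increments="1 0 0 0 0.05;1 0 0 0 0.081;1 0 0 0 0.081;1 0 0 0 0.081;1 0 0 0 0.081")

```text
t: 6.85
tool_pos: [0.486, -0.1586, 0.3125]
orientation: [-0.096, -3.14, 0.0]
force: [0.5, -0.0, -1.7]
opening: 0.0076
gripper_force: 25.0
```

```bash
python3 -c "
from plant import robot
from h import *
go(robot,[.4866,-.1587,.31],-.0615)
import pickle
m=robot.camera_model('wrist');im=robot.read_camera('wrist');cv2.imwrite('pics/w2.png',im);pickle.dump(m,open('w2.pkl','wb'))"
```

```text
t 6.85 pos [ 0.486  -0.1586  0.3125] q [-0.42 -0.13  1.62 -0.    1.65 -1.93] F [ 0.5 -0.  -1.7] shift [-0.6 -0.1  2.5] turn 0.0006 open 0.007618750770105826 24.999487102031708 tilt [-0.0003 -0.    ]
```

View pics/w2.png

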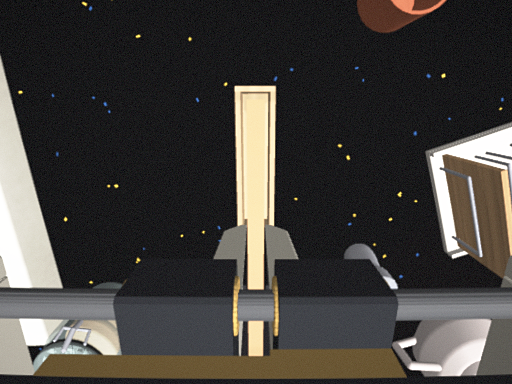

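The wrist view shows the holder rim's far end at (235..275, 88), centred under the board (column 255). A quick numeric check before going down.

```bash
python3 -c "
from h import *
import pickle
m=pickle.load(open('w2.pkl','rb'));im=cv2.imread('pics/w2.png')
k=im.max(2)>90
L=[]
for v in range(95,215,10):
    u=np.flatnonzero(k[v,215:300])+215
    L.append(np.r_[plane(m,(u.min()-.5,v),.08)[:2],plane(m,(u.max()+.5,v),.08)[:2]])
L=np.array(L);C=(L[:,:2]+L[:,2:])/2;f=np.polyfit(C[:,0],C[:,1],1)
print('width',np.linalg.norm(L[:,:2]-L[:,2:],axis=1).round(4),'yaw',np.arctan(f[0]),'y at .4866',np.polyval(f,.4866))
print('end',plane(m,(255,np.flatnonzero(k[60:120,255]).min()+59.5),.08))
"
```

```text
width [0.0498 0.049  0.0494 0.0499 0.0503 0.0495 0.05   0.0492 0.0497 0.0501
 0.0506 0.0498] yaw -0.05813369750415052 y at .4866 -0.15801516980382696
end [ 0.3861173  -0.15176115  0.08      ]
```

Both views agree within 1 mm: centre (0.487, -0.158) and yaw -0.06. Going down.

Request:
arm_command(increments="1 0 0 12 0;1 0 0 28 0;1 0 0 44 0;1 0 0 58 0;1 0 0 66 0")

```text
t: 7.4
tool_pos: [0.4852, -0.158, 0.2438]
orientation: [-0.097, -3.137, -0.002]
force: [0.7, 0.6, -1.4]
opening: 0.0079
gripper_force: 25.0
```

Request:
arm_command(increments="1 0 0 14 0;1 0 0 30 0;1 0 0 46 0;1 0 0 60 0;1 0 0 68 0")

```text
t: 7.9
tool_pos: [0.4855, -0.1582, 0.1767]
orientation: [-0.097, -3.138, -0.001]
force: [-0.6, 0.2, -1.7]
opening: 0.0079
gripper_force: 25.0
```

Request:
arm_command(increments="1 0 0 3 0;1 0 0 6 0;1 0 0 8 0;1 0 0 9 0;1 0 0 10 0")

```text
t: 8.4
tool_pos: [0.4865, -0.1586, 0.1691]
orientation: [0.097, 3.139, -0.001]
force: [0.5, 0.1, -1.4]
opening: 0.008
gripper_force: 25.0
```

Request:
arm_command(increments="1 0 0 1 0;1 0 0 2 0;1 0 0 3 0;1 0 0 3 0;1 0 0 3 0")

```text
t: 8.9
tool_pos: [0.4862, -0.1585, 0.1657]
orientation: [-0.097, -3.14, -0.0]
force: [-0.5, 0.5, -0.8]
opening: 0.0078
gripper_force: 25.0
```

Request:
arm_command(increments="1 0 0 0.5 0;1 0 0 1 0;1 0 0 1 0;1 0 0 1 0")

```text
t: 9.3
tool_pos: [0.4863, -0.1586, 0.165]
orientation: [0.097, 3.14, -0.0]
force: [-1.9, -0.0, 2.8]
opening: 0.0074
gripper_force: 25.0
```

Request:
arm_command(increments="1 0 0 0.5 0;1 0 0 0.5 0;1 0 0 0.5 0")

```text
t: 9.6
tool_pos: [0.4864, -0.1586, 0.165]
orientation: [0.097, 3.14, -0.001]
force: [-3.2, 0.6, 6.4]
opening: 0.0079
gripper_force: 25.0
```

```bash
python3 -c "
from plant import robot
from h import *
go(robot,[.4866,-.1587,.165],-.0615)"
```

```text
t 9.6 pos [ 0.4864 -0.1586  0.165 ] q [-0.42 -0.06  1.83 -0.    1.37 -1.92] F [-3.2  0.6  6.4] shift [-0.2 -0.1 -0. ] turn -0.0001 open 0.007917233597863902 25.00160425901413 tilt [ 0.0005 -0.0003]
```

Firm contact, about 8 N on the floor. I'll ease the grip, then open slowly.

Request:
arm_command(increments="1 0 0 0 0;1 0 0 0 0;1 0 0 0 0", grip_force=5)

```text
t: 9.9
tool_pos: [0.4864, -0.1586, 0.165]
orientation: [0.097, 3.14, -0.001]
force: [-3.7, 0.1, 5.5]
opening: 0.0077
gripper_force: 5.0
```

Request:
arm_command(increments="0.88 0 0 0 0;0.84 0 0 0 0;0.8 0 0 0 0;0.75 0 0 0 0;0.7 0 0 0 0")

```text
t: 10.4
tool_pos: [0.4862, -0.1584, 0.1641]
orientation: [-0.097, -3.14, -0.0]
force: [0.8, 0.2, 0.7]
opening: 0.0262
gripper_force: 0.0
```

```bash
python3 -c "
from plant import robot
from h import *
go(robot,[.4866,-.1587,.165],-.0615)
b=robot.read_camera('wrist');a=robot.read_camera('scene')[60:260,60:260]
cv2.imwrite('pics/r1.png',np.hstack([cv2.resize(a,(384,384)),b[:,130:380]]))"
```

```text
t 10.4 pos [ 0.4862 -0.1584  0.1641] q [-0.42 -0.06  1.83  0.    1.37 -1.92] F [0.8 0.2 0.7] shift [-0.4 -0.2 -0.9] turn -0.0001 open 0.02616222044373279 0.0 tilt [-0.0001  0.0001]
```

View pics/r1.png

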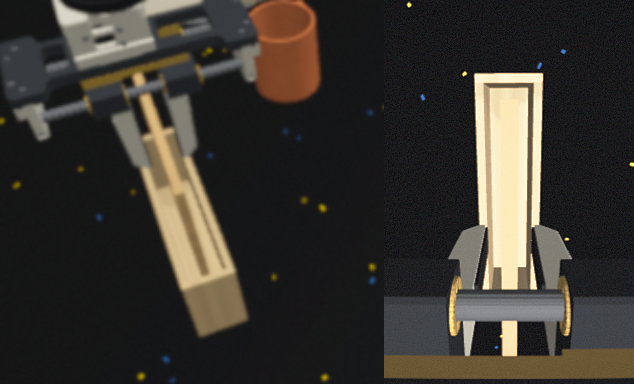

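The board stands upright in the holder between the open fingers. In the scene half its near top end is at about (180,190), but the wrist view of the robot-side end is unclear. I'll check numerically where the top edge's ends lie.

```bash
python3 -c "
from plant import robot
from h import *
S=robot.camera_model('scene')
print('far end',plane(S,(60+180*.5208,60+190*.5208),.171),plane(S,(60+137*.5208,60+75*.5208),.171))
b=robot.read_camera('wrist');g=b.astype(int)
for v in (95,105,115,130,160,200,240,262,275):print(v,[tuple(g[v,u]) if 0 else int(g[v,u,0]) for u in range(226,286,3)])
"
```

```text
far end [ 0.56238342 -0.16164755  0.171     ] [ 0.40772435 -0.15336433  0.171     ]
95 [190, 166, 115, 139, 183, 177, 177, 187, 184, 190, 185, 174, 185, 178, 183, 187, 96, 59, 190, 189]
105 [206, 201, 125, 140, 187, 177, 179, 180, 180, 185, 185, 183, 182, 193, 207, 209, 79, 58, 215, 205]
115 [206, 200, 129, 139, 204, 190, 177, 182, 182, 184, 186, 183, 181, 199, 206, 212, 78, 68, 213, 204]
130 [209, 203, 131, 128, 208, 200, 197, 181, 183, 181, 186, 187, 186, 208, 208, 214, 76, 63, 209, 203]
160 [202, 207, 132, 129, 212, 205, 199, 186, 184, 188, 188, 184, 187, 203, 213, 220, 65, 69, 210, 209]
200 [209, 211, 157, 134, 183, 207, 200, 186, 183, 186, 186, 186, 186, 211, 212, 226, 58, 102, 205, 209]
240 [130, 29, 85, 135, 146, 208, 204, 193, 186, 187, 187, 188, 184, 211, 211, 204, 63, 125, 14, 39]
262 [35, 34, 205, 131, 141, 207, 201, 191, 187, 185, 188, 185, 188, 211, 210, 197, 62, 190, 109, 16]
275 [41, 123, 206, 126, 128, 83, 79, 128, 190, 188, 185, 187, 183, 81, 89, 88, 63, 214, 210, 24]
```

The profile shows the board's top edge (18 px wide, columns 247–264) starting at about row 105. It is central and upright, with its ends at x 0.41 and 0.56. Now retreat straight up.

Request:
arm_command(increments="0.6 0 0 0 0;0.6 0 0 -4 0;0.6 0 0 -14 0;0.6 0 0 -28 0;0.6 0 0 -45 0")

```text
t: 11.05
tool_pos: [0.4862, -0.1585, 0.2105]
orientation: [0.097, 3.14, -0.0]
force: [0.1, -0.7, 0.2]
opening: 0.0371
gripper_force: 0.0
```

Request:
arm_command(increments="0.6 0 0 -25 0;0.6 0 0 -55 0;0.6 0 0 -85 0;0.6 0 0 -100 0;0.6 0 0 -100 0")

```text
t: 11.55
tool_pos: [0.4875, -0.159, 0.3127]
orientation: [0.097, 3.135, -0.003]
force: [0.9, -0.4, 0.1]
opening: 0.0372
gripper_force: 0.0
```

```bash
python3 -c "
from plant import robot
from h import *
go(robot,[.4866,-.1587,.3],-.0615)
r=lambda n:robot.read_camera(n)
cv2.imwrite('pics/f.png',np.vstack([np.hstack([cv2.resize(r('scene')[40:250,100:400],(420,294)),cv2.resize(r('wrist'),(380,294))])]))"
```

```text
t 11.55 pos [ 0.4875 -0.159   0.3127] q [-0.42 -0.13  1.63 -0.    1.64 -1.92] F [ 0.9 -0.4  0.1] shift [ 0.9  0.3 12.7] turn -0.0002 open 0.03722633711444882 0.0 tilt [ 0.0053 -0.0023]
```

View pics/f.png

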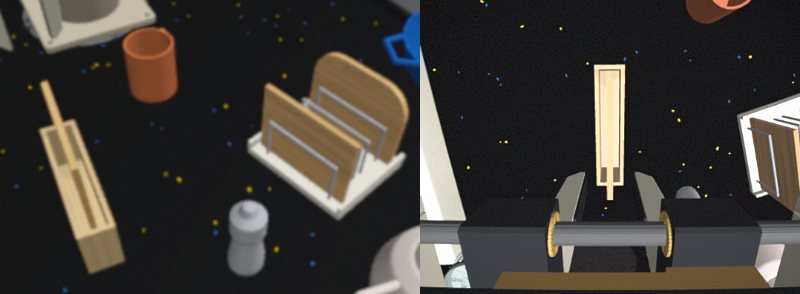

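The final view shows the board upright in the holder at (60,130). The other two boards are still in the rack, the grinder is at (247,235) as before, and the gripper is clear.

Request:
arm_command(increments="0.6 0 0 0 0;0.6 0 0 0 0;0.6 0 0 0 0")

```text
t: 11.95
tool_pos: [0.4858, -0.1583, 0.3079]
orientation: [-0.097, -3.138, -0.001]
force: [0.6, -0.3, -0.1]
opening: 0.037
gripper_force: 0.0
```

```bash
python3 -c "
from plant import robot
print(robot.close_job())"
```

```text
the job is handed in; nothing more can be done
None
```

The tall board is standing upright on its lower long edge in the holder, set down before I let go; the other two boards and the grinder were left alone, and the job was handed in at about 12 s (no verdict was returned).

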